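# Dock the pallet and close its draw latch

## Robot

A 7-joint arm with a two-finger parallel gripper is mounted at the origin on a cart in front of the work surface, level with it; the furniture and walls round the work are solid. World frame = base frame: x ahead of the robot, y to its left, z up, the work surface at z = 0. Lengths are in m, angles in rad, forces in N, time in s.
With the tool pointing down it reaches from about 0.425 to 0.95 m from the base axis. Payload 4.7 kg.
Tool frame: the origin (TCP) lies on the mounting face of the last link; the fingertips stand 173 mm ahead of it and the grasp point (between the pads) lies 155 mm ahead of it; z points along the fingers, y is the line along which they close (so a half turn about z gives the same grasp; the last joint's range is limited). The gripper opens to 85 mm and grips with 20 to 120 N. Pads are 22 mm wide; open, the fingers measure 114 mm over their backs; the gripper's body (76 mm by 85 mm) begins 54 mm behind the grasp point. The pads swing forward as they close: fully open they stand 13 mm farther back than shut.
Start: joints at [-1.212, 0.469, -0.049, 1.532, 0.024, 1.141, -0.082], TCP at [0.255, 0.625, 0.405] pointing down, gripper open.
Joint ranges: [-2.59, 2.59], [-0.33, 1.99], [-1.39, 1.29], [0.1, 2.45], [-1.04, 4.18], [0.21, 1.99], [-2.66, 2.66]. Speed limits (rad/s): [2.57, 2.57, 3.14, 3.14, 3.14, 3.14, 3.14].

## Interface

Orientations are given as a 3x3 rotation matrix whose columns are the frame's x, y, z axes.
In Python, from plant import monitor, eyes, bot gives the robot as it stands.
- The arm moves only by the shell command python3 -m crank 'ROWS' [OPENING] [FORCE]. ROWS is text: rows parted by semicolons, each of 6 numbers parted by spaces: the shift along the tool's x, y, z in m, then the turn, a rotation vector about the tool's x, y, z in rad. A call has 1 to 12 rows; each row shifts and turns the commanded pose from where the row before left it, along the tool's axes as they then stand; what a row does not reach is not made up. A row lasts 1/8 s, in which the tool goes at most 62.5 mm and 10.7 degrees, less where a joint would pass 70% of its speed; a pose out of reach is approached as far as the arm can. A call with a gripper value outside its range is refused whole. OPENING is the opening, from 0 (shut) to 1 (fully open), set as the call begins (- or left out, the last holds). The fingers move at their own pace and stop on an object; FORCE is the grip in N (left out, the last holds). Time passes only in rows, so rows that do not move let the fingers close. It gives the time, the measured TCP pose, the force, the opening and the grip force at its end, in the units of the state.
- monitor.get_state(): the state, without advancing time (a new reading comes with each control period).
- eyes.read_camera(name): name is "scene" or "top" or "wrist"; returns the picture (400x640x3 uint8, red, green, blue); there is no depth.
- eyes.camera_model(name): a dict with "fx", "fy", "cx", "cy" (pixels), "dist" ([k1, k2, p1, p2, k3] as OpenCV has them; the pictures are not rectified), "T" (4x4, takes a point from camera to world coordinates). Camera axes: x right, y down, z forward; pixel columns grow to the right and rows downward; lengths in m; the calibration is good to about 2 mm. A picture is of the moment at which its call begins: read the wrist's pose just before it. camera_model takes no time and is no camera call; for the wrist camera it gives the pose at the moment of the call.
- bot.hand_in(): hands the job in; it is judged then, once.
The state is a dict: "t": time; "qpos": joint angles; "joint_vel": joint speeds; "joint_torque": joint torques, N m; "ee_pos": TCP position; "ee_rot": TCP orientation; "contact_force": force on the tool from outside, world axes, zero at the start; "ft_torque": the same for the moment, N m; "finger_gap": opening from 0.0 (shut) to 1.0 (fully open); "gripper_force": force on a finger pad.
Only numpy, scipy, OpenCV 4.12 (cv2) and the standard library are available. Lean on these libraries where they do the work, as an engineer would, in place of code of your own. Each camera call takes 0.05 s, during which the arm holds its last target. There are 200 camera calls.

## Task

The pallet stands on edge in the slotted rack: pull it out, lay it flat on the bench with its grip rib up and let go, then take it by the rib and set it flat between the dock's guide rails, keeper bar toward the latch, a few millimetres short of the stop. Hook the latch claw over the keeper bar, then swing the lever down over centre so that it lies flat and the pallet is drawn home against the stop. Leave the bottle, the tape roll and the grey housing alone.

Things in the scene. Friction and masses are not known exactly. Their poses are not given: they have to be found in the camera images.
- pallet_center (a point): centre of the loose pallet's aluminium plate, 80 (x) x 150 (y) x 12 (z) mm, 0.3 kg. z points out of the top face (rib side), y to the keeper end. At the start it stands on its 150 mm edge in the rack, x axis down, rib on the rack's +x side, leaning up to 7 degrees with the slot's play; its bare top edge, 40 mm above this point, can be pinched across the 12 mm
- pallet_rib (a point): centre of the grey grip rib on the pallet's top face, 10 mm from its middle toward -y, 14 wide (x) x 50 long (y) x 30 mm high; rib top is 15 mm above this point, the plate's top face 15 mm below; axes as the pallet
- keeper (a point): middle of the keeper bar on the pallet: round bar 8 mm thick along the pallet's x, clear length 26 mm between its posts, its middle 59 mm from the pallet's centre toward +y (16 mm from the +y edge), 14 mm above the plate's top face; axes as the pallet
- rack: fixed black rack block 46 (x) x 160 (y) x 23 (z) mm with one slot along its y, 14 mm wide and 17 mm deep; origin at the middle of its underside on the bench, z up. Free bench lies on its -x side (toward the robot)
- dock_stop (a point): middle of the stop face of the fixed dock, at dock floor height (8 mm). z up, y to the latch. Home: the pallet lies on the floor on the -y side, +y edge on this face, its centre 75 mm toward -y and 6 mm up. Two guide rails run 150 mm from here to -y, about 15 mm high with flared tops, 87 mm apart for the 80 mm plate; -y end open
- latch_pivot (a point): hinge axis (along the dock's x) of the latch lever, 45 mm from the stop face toward the dock's +y, 26 mm above the dock floor; axes as the dock
- latch_lever (a joint): lever angle, rad: 0 = closed, lying flat toward the dock's +y; 1.57 = straight up; 2.1 = fully open, leaning toward the pallet. Dead centre is at about 0.17; past it the sprung claw holds the lever down. Light friction (under 1 N at the tip) keeps it where it is left
- lever_tip (a point): rounded end of the lever handle (18 mm wide, 9 mm thick, reaching 87 mm from the hinge axis), on its middle; 83 mm from latch_pivot
- latch_claw (a joint): angle of the claw on the lever, rad: this value minus latch_lever is the claw's elevation above level, pointing toward the pallet (0 = level, 1.57 = straight up, about as at the start). Its pin is in the lever, 20 mm from latch_pivot along the lever (10 degrees below it when closed). It stays only when near upright; lower down it falls by its own weight (70 g)
- claw_tip (a point): middle of the upturned thumb tab at the claw's free end (tab 16 mm wide along the dock's x, 4 mm thick, 16 mm high), 87 mm from the claw's pin
- claw_tooth (a point): lower end of the claw's 16 mm wide, 11 mm deep tooth, 85 mm from the claw's pin; it must drop behind the keeper bar, on the side away from the stop. The claw is sprung lengthwise: 3 N per mm, up to 8 mm. With the lever at 1.75 to 2.1 rad the tooth clears the bar if the pallet's edge is at most about 7 mm short of the stop; 2 to 5 mm is ideal
- glue: bystander: white glue bottle, 41 mm across, 112 mm high; origin at the middle of its underside
- tape: bystander: roll of masking tape lying flat, 81 mm across, 24 mm high; origin at the middle of its underside
- housing: bystander: grey printed housing 60 x 129 x 44 mm; origin at the middle of its underside
There are look-alikes about, which are no part of the job. Leave any green look-alike of the part that bears pallet_center alone.

How it is judged:
By the outcome, as a careful person would: the job done as asked, in the order asked, and still so for the second after the job is handed in, with the robot touching nothing.
It also fails if it takes over 72 s, if anything falls off the work surface, if the arm or the gripper's body presses on something with over 40 N, if the wrist force passes 120 N, or if a joint passes its speed limit or range.

## Working session

There is one attempt and no reset: what is moved stays moved. The work goes in short steps, Python scripts to look and compute and a shell command to move; the robot and the scene stay as the last step left them, time stands still between calls to the robot, and variables do not carry over. Pictures are saved under pics/ and viewed, at most 10 in all, crops included, and the job is handed in when it is done.

```bash
mkdir -p pics; ls; python3 - <<'E'
from plant import monitor, eyes, bot
import cv2, numpy as np
s=monitor.get_state(); print(s)
for n in ["scene","top","wrist"]:
    m=eyes.camera_model(n); print(n,{k:np.round(v,4).tolist() for k,v in m.items()})
ims=[eyes.read_camera(n) for n in ["scene","top"]]
for n,i in zip(["scene","top"],ims): cv2.imwrite(f"pics/{n}0.png",cv2.cvtColor(i,cv2.COLOR_RGB2BGR))
E
```

```text
pics
{'t': 0.0, 'qpos': array([-1.21189793,  0.46946845, -0.04862183,  1.53371645,  0.02409684,
        1.14099747, -0.08228743]), 'joint_vel': array([-0.00080652,  0.00040529, -0.00145249,  0.00025271,  0.00042341,
       -0.00054921, -0.00126524]), 'joint_torque': array([-3.77766708e-05, -5.10307860e+01, -4.67850419e-02, -2.37706590e+01,
        1.06243626e-02,  7.79882481e-03, -4.27277925e-06]), 'ee_pos': array([0.255123  , 0.62466014, 0.40363341]), 'ee_rot': array([[-9.25769338e-01,  3.78088137e-01, -7.02466661e-04],
       [ 3.78088785e-01,  9.25767437e-01, -1.87697662e-03],
       [-5.93418321e-05, -2.00324217e-03, -9.99997992e-01]]), 'contact_force': array([ 0.81589761,  0.14332268, -0.44055065]), 'ft_torque': array([-0.0175682 , -0.01053931, -0.05404946]), 'gripper_force': 0.0, 'finger_gap': 0.9983999253584231}
scene {'fx': 365.8654, 'fy': 365.8654, 'cx': 323.6723, 'cy': 197.8905, 'dist': [-0.0348, 0.0, 0.0, 0.0, 0.0], 'T': [[0.8894, -0.2528, 0.3808, -0.0228], [-0.457, -0.4786, 0.7497, -1.1133], [-0.0073, -0.8409, -0.5412, 0.8211], [0.0, 0.0, 0.0, 1.0]]}
top {'fx': 394.4429, 'fy': 394.4429, 'cx': 317.8508, 'cy': 199.5501, 'dist': [-0.0481, 0.0, 0.0, 0.0, 0.0], 'T': [[-0.0039, -0.9897, 0.1433, 0.2734], [-1.0, 0.0046, 0.0044, -0.0741], [-0.005, -0.1433, -0.9897, 1.6364], [0.0, 0.0, 0.0, 1.0]]}
wrist {'fx': 315.3081, 'fy': 315.3081, 'cx': 322.1768, 'cy': 200.8841, 'dist': [-0.0209, 0.0, 0.0, 0.0, 0.0], 'T': [[0.3775, 0.8749, 0.3033, 0.177], [0.926, -0.3563, -0.1248, 0.6567], [-0.0012, 0.328, -0.9447, 0.3731], [0.0, 0.0, 0.0, 1.0]]}
```

View pics/scene0.png

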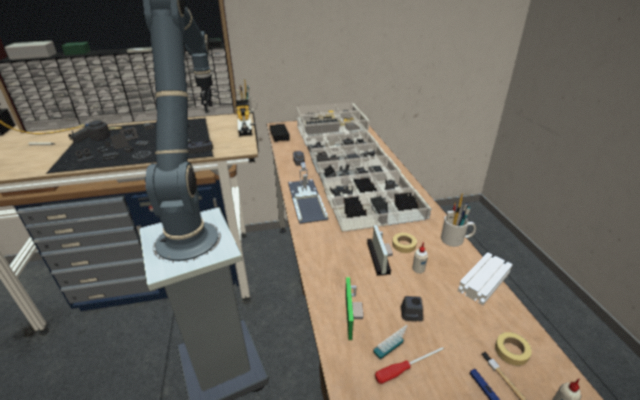

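View pics/top0.png

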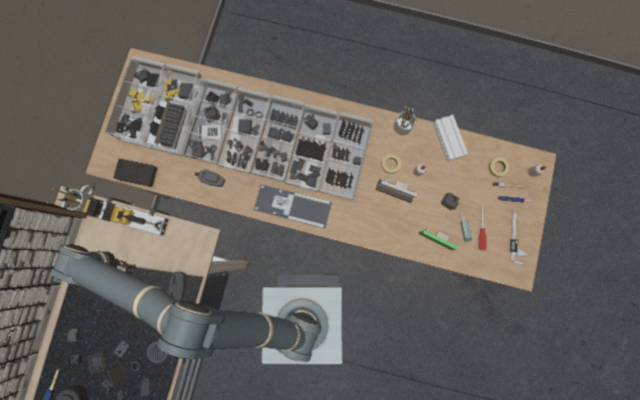

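Pallet candidates are the grey plate in the black rack (top 397,190; scene 380,248), the green look-alike (top 438,240; scene 350,308), and the white extrusions (top 450,137; scene 487,277). I choose the grey one in the rack. The dock with the latch is at top (292,205), scene (307,200). Next is one close crop to check this.

```bash
cat > h.py <<'E'
from plant import monitor, eyes, bot
import cv2, numpy as np
def snap(n):
    m=eyes.camera_model(n); return eyes.read_camera(n), m
def K(m): return np.array([[m['fx'],0,m['cx']],[0,m['fy'],m['cy']],[0,0,1.]])
def ray(m,p):
    u=cv2.undistortPoints(np.array([[p]],float),K(m),np.array(m['dist'],float))[0,0]
    T=np.array(m['T']); return T[:3,3], T[:3,:3]@np.array([u[0],u[1],1.])
def onz(m,p,z):
    o,d=ray(m,p); return o+d*(z-o[2])/d[2]
def tri(obs):  # [(m,p),...]
    A=np.zeros((3,3));b=np.zeros(3);R=[]
    for m,p in obs:
        o,d=ray(m,p);d=d/np.linalg.norm(d);P=np.eye(3)-np.outer(d,d);A+=P;b+=P@o;R.append((o,P))
    x=np.linalg.solve(A,b); return x,[float(np.linalg.norm(P@(x-o))) for o,P in R]
def proj(m,X):
    T=np.array(m['T']); Xc=(np.atleast_2d(X)-T[:3,3])@T[:3,:3]
    return cv2.projectPoints(Xc,np.zeros(3),np.zeros(3),K(m),np.array(m['dist'],float))[0][:,0]
def crop(im,x0,y0,w,h,s):
    return cv2.resize(cv2.cvtColor(im[y0:y0+h,x0:x0+w],cv2.COLOR_RGB2BGR),None,fx=s,fy=s,interpolation=cv2.INTER_CUBIC)
E
python3 - <<'E'
from h import *
st,mt=snap('top'); sc,ms=snap('scene')
np.savez('m0.npz',st=st,sc=sc)
a=crop(st,365,165,80,50,5); b=crop(st,245,175,95,60,4)[:250,:400]
b=crop(st,250,180,80,50,5)
c=crop(sc,350,215,80,60,5); d=crop(sc,270,150,80,60,5)
cv2.imwrite('pics/c1.png',np.vstack([np.hstack([a,b]),np.hstack([c,d])]))
for p in [(397,190),(292,205),(392,164),(421,169),(438,240)]: print(p,onz(mt,p,0.0))
E
```

```text
(397, 190) [ 0.5494524  -0.40020312  0.        ]
(292, 205) [0.48782567 0.04154348 0.        ]
(392, 164) [ 0.6616515  -0.38267226  0.        ]
(421, 169) [ 0.63950141 -0.50559507  0.        ]
(438, 240) [ 0.33864391 -0.56410373  0.        ]
```

View pics/c1.png

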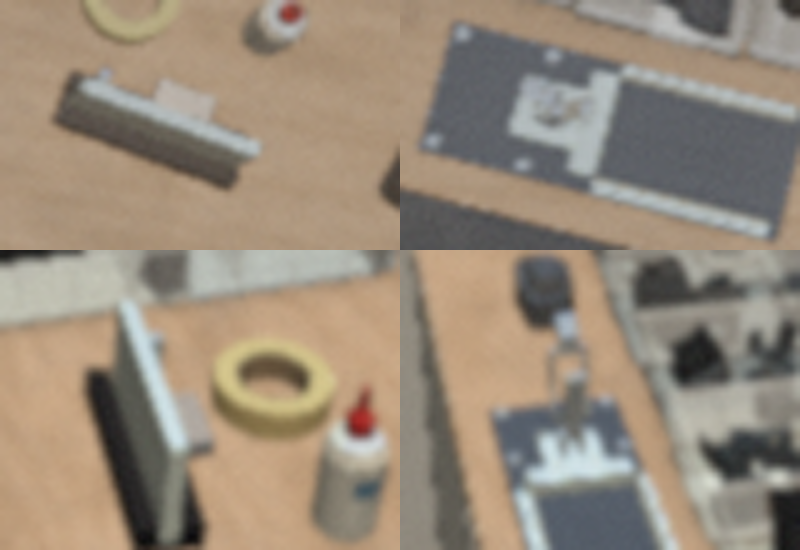

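The crop confirms it: an aluminium plate on edge in the black rack, with the rib on the far (+x) side and the keeper bump near the +y end. The edge ends are at top px (382.6,182) and (416.5,195). The dock latch stands open with the claw upright.

```bash
python3 - <<'E'
from h import *
mt=eyes.camera_model('top')
f=lambda x,y,z,x0=365,y0=165:onz(mt,(x/5+x0,y/5+y0),z)
a,b=f(85,85,.086),f(257,150,.086)
print('edge',a,b,np.linalg.norm(a-b),np.degrees(np.arctan2(*(a-b)[[1,0]])))
# dock corners of the dark plate (800-px crop, x-400), rails
g=lambda x,y,z:f(x-400,y,z,250,180)
for n,p in dict(platetl=(455,22,.008),platebl=(420,150,.008),railT0=(622,70,.023),railT1=(795,112,.023),railB0=(593,187,.023),railB1=(770,232,.023),stopT=(618,75,.02),stopB=(592,180,.02)).items(): print(n,g(*p))
s=monitor.get_state()
tgt=(a+b)/2; print('mid',tgt)
yaw=np.arctan2(*(a-b)[[1,0]])
R=s['ee_rot']
cur=np.arctan2(R[1,0],R[0,0]); print('turn world',np.degrees(yaw-cur))
E
```

```text
edge [ 0.56765226 -0.32399877  0.086     ] [ 0.51441455 -0.45997511  0.086     ] 0.14602677764800484 68.61857086310414
platetl [0.5746589  0.17187015 0.008     ]
platebl [0.46648179 0.19928135 0.008     ]
railT0 [0.53073192 0.03021806 0.023     ]
railT1 [ 0.49493994 -0.11284269  0.023     ]
railB0 [0.43348851 0.05362982 0.023     ]
railB1 [ 0.39587195 -0.09159591  0.023     ]
stopT [0.52702444 0.03371438 0.02      ]
stopB [0.43957952 0.05472879 0.02      ]
mid [ 0.5410334  -0.39198694  0.086     ]
turn world -89.16707371739965
```

```bash
python3 -m crank '-0.058 -0.0065 0.002 0 0 0.078;-0.058 -0.0065 0.002 0 0 0.078;-0.058 -0.0065 0.002 0 0 0.078;-0.058 -0.0065 0.002 0 0 0.078;-0.058 -0.0065 0.002 0 0 0.078;-0.058 -0.0065 0.002 0 0 0.078;-0.058 -0.0065 0.002 0 0 0.078;-0.058 -0.0065 0.002 0 0 0.078;-0.058 -0.0065 0.002 0 0 0.078;-0.058 -0.0065 0.002 0 0 0.078' && python3 -m crank '-0.058 -0.0065 0.002 0 0 0.078;-0.058 -0.0065 0.002 0 0 0.078;-0.058 -0.0065 0.002 0 0 0.078;-0.058 -0.0065 0.002 0 0 0.078;-0.058 -0.0065 0.002 0 0 0.078;-0.058 -0.0065 0.002 0 0 0.078;-0.058 -0.0065 0.002 0 0 0.078;-0.058 -0.0065 0.002 0 0 0.078;-0.058 -0.0065 0.002 0 0 0.078;-0.058 -0.0065 0.002 0 0 0.078;0 0 0 0 0 0;0 0 0 0 0 0' 0.5
python3 - <<'E'
from h import *
s=monitor.get_state(); im,m=snap('wrist')
cv2.imwrite('pics/w1.png',cv2.cvtColor(im,cv2.COLOR_RGB2BGR)); np.savez('w1.npz',im=im,**{k:np.array(v) for k,v in m.items()})
print(s['qpos'])
E
```

```text
t: 1.45
ee_pos: [0.6313, 0.1955, 0.3844]
ee_rot: [[-0.39, 0.921, -0.0], [0.921, 0.39, 0.0], [0.0, 0.0, -1.0]]
contact_force: [-0.1, 0.4, -0.2]
finger_gap: 1.002
gripper_force: 0.0
t: 2.95
ee_pos: [0.5969, -0.3706, 0.3643]
ee_rot: [[0.368, 0.93, -0.0], [0.93, -0.368, 0.001], [0.001, -0.001, -1.0]]
contact_force: [-0.1, 1.4, 0.0]
finger_gap: 0.502
gripper_force: 0.0
[ 0.16773968  0.58274438  0.5051951   1.52738684 -0.30289873  1.11064725
  0.36163558]
```

View pics/w1.png

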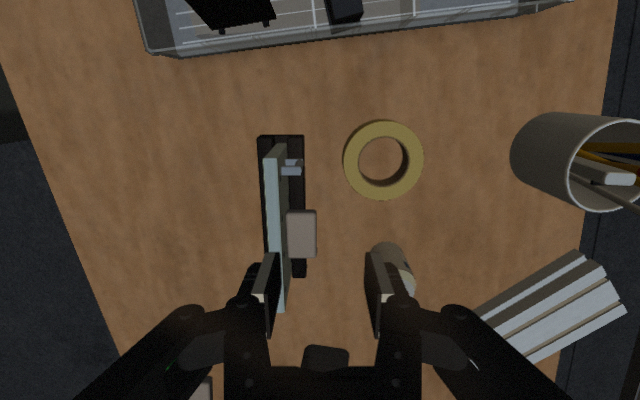

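The plate top edge runs from about (270,148) to (280,312) in the wrist picture. The rib is at (302,233), the keeper at (291,167), the tape at (383,160) and the glue at (395,262). A crop will give the edge borders.

```bash
python3 - <<'E'
import numpy as np
from h import *
d=np.load('w1.npz'); im=d['im']
cv2.imwrite('pics/w1c.png',crop(im,240,125,100,195,3))
for r in (165,185,205,225,245): print(r,im[r,256:300].astype(int).sum(1).tolist())
E
```

```text
165 [268, 250, 119, 48, 51, 56, 131, 285, 370, 383, 378, 368, 367, 372, 379, 373, 375, 380, 372, 362, 339, 251, 158, 140, 144, 147, 150, 154, 162, 187, 259, 256, 266, 240, 263, 260, 255, 254, 233, 150, 153, 153, 154, 144]
185 [278, 269, 255, 158, 58, 45, 48, 60, 196, 354, 375, 367, 379, 371, 369, 372, 382, 373, 384, 376, 365, 328, 226, 133, 131, 143, 144, 142, 145, 141, 145, 143, 110, 36, 55, 56, 72, 77, 62, 67, 70, 62, 76, 62]
205 [252, 258, 246, 239, 209, 66, 59, 42, 45, 193, 387, 371, 374, 383, 377, 371, 373, 382, 376, 366, 370, 368, 338, 238, 136, 136, 134, 147, 145, 143, 134, 152, 127, 87, 37, 52, 57, 61, 41, 68, 65, 65, 80, 60]
225 [246, 246, 247, 246, 247, 220, 130, 56, 61, 48, 182, 365, 371, 368, 379, 382, 363, 386, 384, 380, 379, 387, 364, 327, 231, 146, 140, 154, 147, 138, 197, 271, 299, 320, 313, 316, 310, 321, 308, 316, 314, 309, 321, 309]
245 [272, 276, 272, 276, 282, 287, 289, 238, 20, 53, 43, 89, 228, 361, 376, 373, 371, 375, 377, 387, 391, 380, 376, 371, 337, 238, 144, 139, 139, 148, 151, 193, 270, 304, 308, 300, 317, 302, 309, 299, 316, 308, 311, 312]
```

View pics/w1c.png

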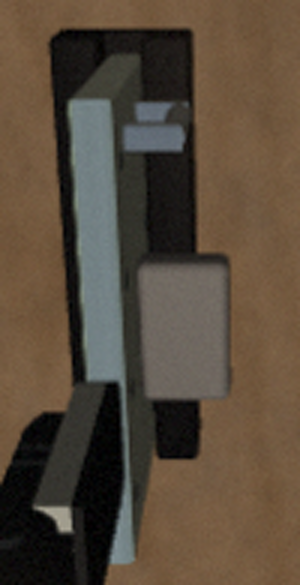

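```bash
python3 - <<'E'
from h import *
m=eyes.camera_model('wrist'); s=monitor.get_state()
z=.0855
for r,l,rr in ((165,262.6,277),(185,264,278),(205,265,279.2),(225,266.2,280.2),(245,268.2,281.3)):
    print(r,onz(m,(l,r),z),onz(m,(rr,r),z))
top=onz(m,(270,158.3),z);bot=onz(m,(280,312),z); print(top,bot,np.linalg.norm(top-bot))
c=(top+bot)/2; yaw=np.arctan2(*(top-bot)[[1,0]]); print('mid',c,np.degrees(yaw))
# rib top & keeper vs rack for lean: rack corners at z=.023
ra=[onz(m,p,.023) for p in ((257,136),(304,135),(306,277))]; print('rack',ra)
R=s['ee_rot'];print('toolyaw',np.degrees(np.arctan2(R[1,0],R[0,0])), 'shift tool', R.T@(c-(s['ee_pos']+R[:,2]*.155)))
E
```

```text
165 [ 0.56418257 -0.3242856   0.0855    ] [ 0.57495344 -0.32852113  0.0855    ]
185 [ 0.55819965 -0.33987731  0.0855    ] [ 0.56889635 -0.34407712  0.0855    ]
205 [ 0.55163599 -0.3560228   0.0855    ] [ 0.56272566 -0.3603701   0.0855    ]
225 [ 0.54492842 -0.372956    0.0855    ] [ 0.55611125 -0.37733291  0.0855    ]
245 [ 0.53855425 -0.39093202  0.0855    ] [ 0.54926385 -0.39511715  0.0855    ]
[ 0.57197639 -0.32150547  0.0855    ] [ 0.51926822 -0.45965698  0.0855    ] 0.14786476837671186
mid [ 0.5456223  -0.39058122  0.0855    ] 69.11692718327713
rack [array([ 0.55488592, -0.30462089,  0.023     ]), array([ 0.59794065, -0.3205377 ,  0.023     ]), array([ 0.53891103, -0.46887606,  0.023     ])]
toolyaw 68.52434270593767 shift tool [-0.03910016 -0.04056203  0.12369587]
```

```bash
python3 -m crank '-0.011 -0.0405 0 0 0 -0.01;0 0 0.03 0 0 0;0 0 0.03 0 0 0;0 0 0.03 0 0 0;0 0 0.025 0 0 0;0 0 0.02 0 0 0;0 0 0 0 0 0' 0.5 && python3 -m crank '0 0 0 0 0 0;0 0 0 0 0 0;0 0 0 0 0 0;0 0 0 0 0 0;0 0 0 0 0 0' 0 70
```

```text
t: 3.88
ee_pos: [0.5554, -0.3647, 0.228]
ee_rot: [[0.357, 0.934, -0.002], [0.934, -0.357, 0.002], [0.001, -0.003, -1.0]]
contact_force: [-0.3, 0.3, 0.2]
finger_gap: 0.501
gripper_force: 0.0
t: 4.5
ee_pos: [0.555, -0.3663, 0.231]
ee_rot: [[0.36, 0.933, 0.001], [0.933, -0.36, 0.0], [0.001, 0.001, -1.0]]
contact_force: [-2.4, 1.8, 6.4]
finger_gap: 0.128
gripper_force: 68.6
```

```bash
python3 -m crank '0 0 -0.02 0 0 0;0 0 -0.035 0 0 0;0 0 -0.035 0 0 0;0 -0.039 0.027 -0.1745 0 0;0 -0.043 0.020 -0.1745 0 0;0 -0.046 0.012 -0.1745 0 0;0 -0.047 0.004 -0.1745 0 0;0 0 0 0 0 0;0 0 0 0 0 0' 0 && python3 -c "
from h import *; print(monitor.get_state()['qpos'])"
```

```text
t: 5.62
ee_pos: [0.4483, -0.3351, 0.2642]
ee_rot: [[0.333, 0.799, 0.501], [0.942, -0.306, -0.137], [0.044, 0.518, -0.854]]
contact_force: [0.4, -1.0, -3.5]
finger_gap: 0.125
gripper_force: 69.1
[ 0.56896401  0.39321227  0.04791763  2.10132537 -1.00044314  0.22995742
  1.19337639]
```

```bash
python3 -m crank '0 -0.022 0.006 0 0 0;0 -0.022 0.006 0 0 0;0 -0.022 0.006 0 0 0;0 0 0 0 0 0' 0 && python3 -c "
from h import *; s=monitor.get_state(); print(s['qpos']); R=s['ee_rot'];c=np.array([.5456,-.3906,0]);xr=np.array([.934,-.357,0]);yr=np.array([.357,.934,0]);b=s['ee_pos']+R[:,2]*.224;print('bottom edge rack x,y,z',(b-c)@xr,(b-c)@yr,b[2],'tilt',np.degrees(np.arccos(-R[2,2])),'head',np.degrees(np.arctan2(R[1,2],R[0,2])),'roll x.z',R[2,0])"
```

```text
t: 6.12
ee_pos: [0.4116, -0.3309, 0.24]
ee_rot: [[0.325, 0.819, 0.472], [0.944, -0.312, -0.109], [0.058, 0.481, -0.875]]
contact_force: [-0.4, -0.1, -2.7]
finger_gap: 0.127
gripper_force: 69.1
[ 0.6825565   0.40112741 -0.04265323  2.16503744 -1.04066353  0.21192975
  1.28789977]
bottom edge rack x,y,z -0.03899759087529493 0.02283810756629776 0.04404198814509108 tilt 28.980731967486097 head -12.987430342487938 roll x.z 0.05792011371521996
```

```bash
python3 -m crank '0 -0.008 0.014 0 -0.05 0;0 -0.007 0.012 0 0 0;0 -0.004 0.007 0 0 0;0 0 0 0 0 0' 0 && python3 -c "
from h import *; s=monitor.get_state(); print(s['qpos']); R=s['ee_rot'];c=np.array([.5456,-.3906,0]);xr=np.array([.934,-.357,0]);yr=np.array([.357,.934,0]);b=s['ee_pos']+R[:,2]*.224;print('bottom edge rack x,y,z',(b-c)@xr,(b-c)@yr,b[2],'tilt',np.degrees(np.arccos(-R[2,2])),'head',np.degrees(np.arctan2(R[1,2],R[0,2])),'roll x.z',R[2,0])"
```

```text
t: 6.62
ee_pos: [0.4197, -0.3414, 0.2239]
ee_rot: [[0.342, 0.834, 0.433], [0.939, -0.316, -0.132], [0.027, 0.452, -0.892]]
contact_force: [-0.5, 0.1, -3.6]
finger_gap: 0.129
gripper_force: 69.1
[ 0.58936187  0.44285831  0.06610352  2.14462646 -1.04148419  0.21174688
  1.27719899]
bottom edge rack x,y,z -0.0340267085960263 0.007945991494329138 0.024169118170348808 tilt 26.92022695602264 head -17.004749794624995 roll x.z 0.02659654883659651
```

```bash
python3 -m crank '0 0 0 0.08 -0.02 0;0 -0.002 0.005 0 0 0;0 -0.002 0.004 0 0 0;0 -0.001 0.002 0 0 0;0 0 0 0 0 0' 0 && python3 -c "
from h import *; s=monitor.get_state(); print(s['qpos']); R=s['ee_rot'];c=np.array([.5456,-.3906,0]);xr=np.array([.934,-.357,0]);yr=np.array([.357,.934,0]);b=s['ee_pos']+R[:,2]*.224;print('bottom edge rack x,y,z',(b-c)@xr,(b-c)@yr,b[2],'tilt',np.degrees(np.arccos(-R[2,2])),'head',np.degrees(np.arctan2(R[1,2],R[0,2])),'roll x.z',R[2,0])"
```

```text
t: 7.25
ee_pos: [0.4188, -0.3415, 0.2121]
ee_rot: [[0.351, 0.865, 0.359], [0.936, -0.328, -0.126], [0.009, 0.38, -0.925]]
contact_force: [0.1, 0.5, -2.8]
finger_gap: 0.128
gripper_force: 69.2
[ 0.44812047  0.47232874  0.23155686  2.13934691 -0.93690321  0.26937416
  1.1526123 ]
bottom edge rack x,y,z -0.05089556772351644 0.002936332626394991 0.00485938793895796 tilt 22.337525872251852 head -19.36651286372197 roll x.z 0.008539119944440742
```

```bash
python3 -m crank '0 -0.001 0.003 0 0 0;0 0 0 0 0 0' 0 && python3 -m crank '0 0 0 0 0 0;0 0 0 0 0 0;0 0 0 0 0 0;0 0 0 0 0 0' 0.45 && python3 - <<'E'
from h import *
im,m=snap('scene'); w,_=snap('wrist')
a=crop(im,330,200,110,80,4); b=crop(w,150,120,260,240,1.34)[:320,:348]
cv2.imwrite('pics/s2.png',np.hstack([a,b]))
E
```

```text
t: 7.5
ee_pos: [0.4197, -0.3415, 0.2104]
ee_rot: [[0.35, 0.865, 0.361], [0.937, -0.326, -0.128], [0.007, 0.382, -0.924]]
contact_force: [-2.6, 3.8, 4.4]
finger_gap: 0.127
gripper_force: 70.4
t: 8.0
ee_pos: [0.4196, -0.3412, 0.2092]
ee_rot: [[0.35, 0.866, 0.358], [0.937, -0.326, -0.127], [0.007, 0.38, -0.925]]
contact_force: [-0.9, -0.0, -0.6]
finger_gap: 0.448
gripper_force: 0.3
```

View pics/s2.png

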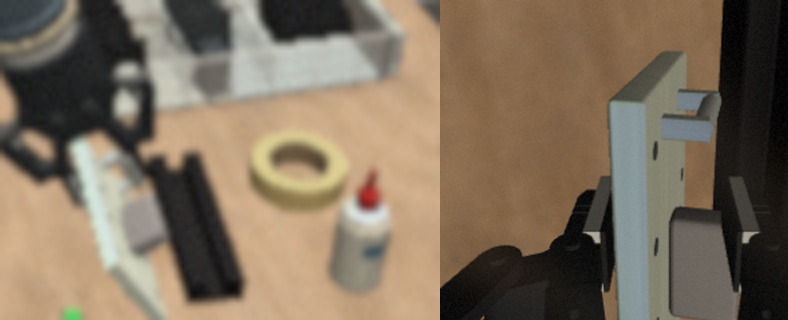

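The plate leans, rib side up, on the robot-side finger, with the rib just beside the front finger. I'll lower it on that finger.

```bash
python3 -m crank '0.006 0 0 0 0 0;0 -0.013 0 0 0 0;0 -0.009 0.0025 0.02 0 0;0 -0.009 0.0025 0.02 0 0;0 0 0 0 0 0' 0.45 && python3 -m crank '0 -0.005 0.007 0.02 0 0;0 -0.005 0.007 0.02 0 0;0 0 0 0 0 0' && python3 - <<'E'
from h import *
im,m=snap('scene'); w,_=snap('wrist')
a=crop(im,320,200,100,80,4); b=crop(w,120,100,300,240,1.34)[:320,:400]
cv2.imwrite('pics/s3.png',np.hstack([a,b])); print(monitor.get_state()['qpos'])
E
```

```text
t: 8.72
ee_pos: [0.396, -0.3253, 0.1922]
ee_rot: [[0.35, 0.88, 0.321], [0.937, -0.331, -0.112], [0.008, 0.34, -0.94]]
contact_force: [-0.3, 1.4, -0.4]
finger_gap: 0.452
gripper_force: 0.8
t: 9.1
ee_pos: [0.3924, -0.3242, 0.1759]
ee_rot: [[0.35, 0.892, 0.287], [0.937, -0.335, -0.1], [0.007, 0.304, -0.953]]
contact_force: [0.3, 0.2, -0.3]
finger_gap: 0.446
gripper_force: 0.0
[ 0.45587313  0.51127078  0.21817679  2.19952589 -0.955975    0.23953538
  1.18522914]
```

View pics/s3.png

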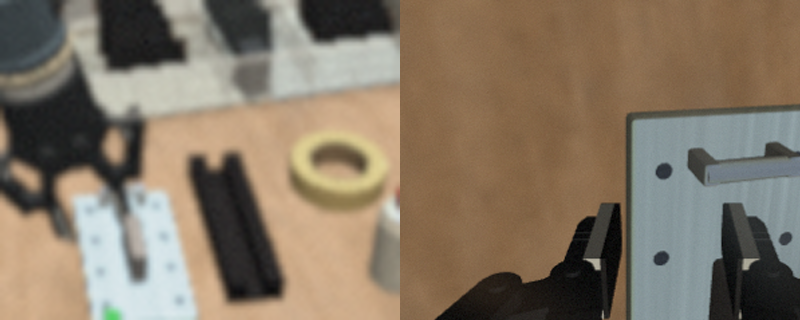

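The plate is already flat on the bench, rib up, and the fingers are free. I'll raise the hand, straighten it and measure.

```bash
python3 -m crank '0 0.008 -0.03 0 0 0;0 0.012 -0.045 0.1 0 0;0 0.020 -0.045 0.1 0 0;-0.01 0.026 -0.03 0.1 0 0;-0.02 0.02 0 0.005 0 0;0 0 0 0 0 0;0 0 0 0 0 0' 0.6 && python3 - <<'E'
from h import *
w,m=snap('wrist')
cv2.imwrite('pics/w4.png',cv2.cvtColor(w,cv2.COLOR_RGB2BGR))
E
```

```text
t: 10.07
ee_pos: [0.4266, -0.37, 0.3344]
ee_rot: [[0.35, 0.937, 0.006], [0.937, -0.35, 0.006], [0.008, 0.004, -1.0]]
contact_force: [-0.5, 0.1, -0.3]
finger_gap: 0.599
gripper_force: 0.0
```

View pics/w4.png

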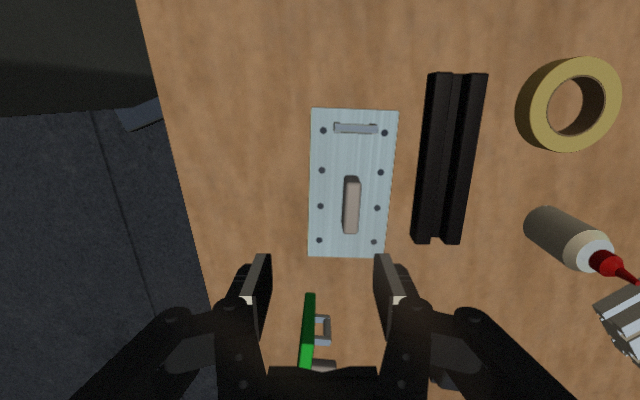

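Wrist picture: plate corners at (312,107), (398,111), (386,259) and (308,256), rib top at about (350,210), keeper at (356,128).

```bash
python3 - <<'E'
from h import *
s=monitor.get_state(); w,m=snap('wrist')
hsv=cv2.cvtColor(w,cv2.COLOR_RGB2HSV)
mk=((hsv[...,0]>75)&(hsv[...,0]<125)&(hsv[...,2]>90)&(hsv[...,1]<110)).astype(np.uint8)
mk[:95]=0; mk[270:]=0; mk[:,:290]=0; mk[:,410:]=0
c=max(cv2.findContours(cv2.morphologyEx(mk,cv2.MORPH_CLOSE,np.ones((3,3))),0,2)[0],key=cv2.contourArea)
h=cv2.convexHull(c); q=cv2.approxPolyDP(h,6,True)[:,0]; print(q.tolist())
P=np.array([onz(m,p,.012) for p in h[:,0].astype(float)])
(cx,cy),sz,ang=cv2.minAreaRect((P[:,:2]*1000).astype(np.float32)); print('rect',cx,cy,sz,ang)
Q=np.array([onz(m,p,.012) for p in [(312,107),(398,111),(386,259),(308,256)]]); print(Q.round(4).tolist(), Q.mean(0))
y=(Q[0]+Q[1]-Q[2]-Q[3]);yaw=np.arctan2(y[1],y[0]);print('yaw',np.degrees(yaw))
R=s['ee_rot']; C=Q.mean(0)
yv=np.array([np.cos(yaw),np.sin(yaw),0]); rib=C-.010*yv; rib[2]=.03
print('rib',rib,proj(m,rib+[0,0,.012]),'toolyaw',np.degrees(np.arctan2(R[1,0],R[0,0])),'shift',R.T@(rib-(s['ee_pos']+R[:,2]*.155)),s['qpos'])
E
```

```text
[[313, 108], [398, 112], [383, 249], [373, 257], [309, 255]]
rect 452.70404052734375 -380.3813171386719 (148.079345703125, 77.56173706054688) 67.35057830810547
[[0.4455, -0.297, 0.012], [0.5165, -0.327, 0.012], [0.4633, -0.4664, 0.012], [0.3882, -0.4345, 0.012]] [ 0.45336353 -0.38122157  0.012     ]
yaw 68.23379702506598
rib [ 0.44965533 -0.39050861  0.03      ] [[353.26357957 209.40896105]] toolyaw 69.5132679296004 shift [-0.01383487  0.02784685  0.14932174] [ 0.04232579  0.45268413  0.79739142  1.90939446 -0.40781211  0.94606936
  0.67670518]
```

```bash
python3 -m crank '-0.014 0.026 0 0 0 0.026;0 0 0.04 0 0 0;0 0 0.04 0 0 0;0 0 0.035 0 0 0;0 0 0.02 0 0 0;0 0 0.010 0 0 0;0 0 0 0 0 0' 0.5 && python3 -m crank '0 0 0 0 0 0;0 0 0 0 0 0;0 0 0 0 0 0;0 0 0 0 0 0' 0 70
```

```text
t: 11.05
ee_pos: [0.4476, -0.392, 0.19]
ee_rot: [[0.374, 0.927, 0.007], [0.927, -0.374, 0.005], [0.007, 0.005, -1.0]]
contact_force: [0.1, 0.6, 0.5]
finger_gap: 0.499
gripper_force: 0.0
t: 11.55
ee_pos: [0.4477, -0.3923, 0.1911]
ee_rot: [[0.374, 0.927, 0.008], [0.927, -0.374, 0.005], [0.007, 0.006, -1.0]]
contact_force: [-1.2, 1.0, 6.0]
finger_gap: 0.15
gripper_force: 70.7
```

```bash
python3 - <<'E'
from h import *
sc=np.load('m0.npz')['sc']; st,mt=snap('top'); ms=eyes.camera_model('scene')
cv2.imwrite('pics/d.png',np.hstack([crop(st,245,180,100,60,4)[:240,:400],crop(sc,280,150,60,75,3.2)[:240,:192]]))
E
python3 -m crank '0 0 -0.03 0 0 0;0 0 -0.05 0 0 0;0 0 -0.05 0 0 0;0.048 -0.018 0 0 0 -0.023;0.048 -0.018 0 0 0 -0.023;0.048 -0.018 0 0 0 -0.023;0.048 -0.018 0 0 0 -0.023;0.048 -0.018 0 0 0 -0.023;0.048 -0.018 0 0 0 -0.023;0 0 0 0 0 0;0 0 0 0 0 0' 0 70 && python3 - <<'E'
from h import *
w,m=snap('wrist')
cv2.imwrite('pics/w5.png',cv2.cvtColor(w,cv2.COLOR_RGB2BGR)); print(monitor.get_state()['qpos'])
E
```

```text
t: 12.98
ee_pos: [0.4363, -0.0855, 0.3214]
ee_rot: [[0.242, 0.97, 0.007], [0.97, -0.242, 0.005], [0.007, 0.006, -1.0]]
contact_force: [-0.3, -0.2, -2.9]
finger_gap: 0.147
gripper_force: 69.5
[-0.59985131  0.24779991  0.82435057  2.18307062 -0.26272253  0.79956851
  0.14648371]
```

View pics/w5.png

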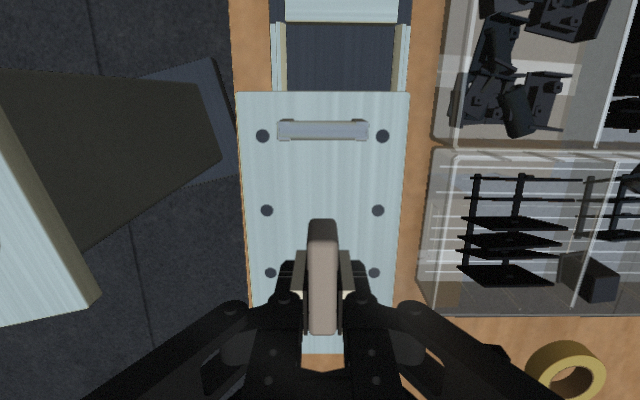

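The plate is held square: keeper at (322,130), plate edge at row 92. Ahead, the dock's dark floor spans columns 288–394, and the stop begins at row 23. I'll get the floor edges from the numbers.

```bash
python3 - <<'E'
from h import *
s=monitor.get_state(); w,m=snap('wrist'); g=w.astype(int).sum(2)
L=[];Rr=[]
for r in range(30,88,8):
    row=g[r]; d=np.where(row[300:380]<250)[0]
    l=340
    while row[l]<230 and l>200:l-=1
    q=340
    while row[q]<230 and q<450:q+=1
    L.append((l+.5,r));Rr.append((q-.5,r))
print(L,Rr)
S=[]
for c in range(300,390,12):
    r=45
    while g[r,c]<230 and r>0:r-=1
    S.append((c,r+.5))
print(S)
Lw=np.array([onz(m,p,.008) for p in L]);Rw=np.array([onz(m,p,.008) for p in Rr]);Sw=np.array([onz(m,p,.008) for p in S])
print(Lw.round(4).tolist(),Rw.round(4).tolist(),Sw.round(4).tolist(),sep='\n')
print('plate front row cols', [ (c,[int(v) for v in g[86:98,c]]) for c in (260,330)])
print('row110',[(c,int(g[110,c])) for c in list(range(228,246,2))+list(range(398,416,2))])
E
```

```text
[(284.5, 30), (285.5, 38), (285.5, 46), (285.5, 54), (285.5, 62), (285.5, 70), (286.5, 78), (286.5, 86)] [(393.5, 30), (393.5, 38), (392.5, 46), (391.5, 54), (391.5, 62), (390.5, 70), (390.5, 78), (389.5, 86)]
[(300, 20.5), (312, 20.5), (324, 20.5), (336, 20.5), (348, 21.5), (360, 21.5), (372, 21.5), (384, 21.5)]
[[0.4418, 0.051, 0.008], [0.4409, 0.0452, 0.008], [0.4393, 0.0395, 0.008], [0.4376, 0.0337, 0.008], [0.4359, 0.0279, 0.008], [0.4342, 0.0219, 0.008], [0.4333, 0.0157, 0.008], [0.4315, 0.0096, 0.008]]
[[0.5271, 0.0298, 0.008], [0.5261, 0.024, 0.008], [0.5242, 0.0183, 0.008], [0.5223, 0.0126, 0.008], [0.5212, 0.0066, 0.008], [0.5193, 0.0006, 0.008], [0.5182, -0.0055, 0.008], [0.5162, -0.0116, 0.008]]
[[0.4557, 0.0546, 0.008], [0.465, 0.0522, 0.008], [0.4743, 0.0499, 0.008], [0.4836, 0.0476, 0.008], [0.4928, 0.0446, 0.008], [0.5021, 0.0423, 0.008], [0.5114, 0.04, 0.008], [0.5208, 0.0377, 0.008]]
plate front row cols [(260, [371, 377, 379, 376, 372, 393, 511, 506, 515, 521, 513, 517]), (330, [188, 185, 189, 186, 213, 372, 498, 518, 506, 508, 505, 512])]
row110 [(228, 100), (230, 81), (232, 114), (234, 160), (236, 453), (238, 498), (240, 514), (242, 510), (244, 515), (398, 534), (400, 540), (402, 520), (404, 505), (406, 506), (408, 448), (410, 352), (412, 354), (414, 364)]
```

```bash
python3 - <<'E'
from h import *
s=monitor.get_state(); w,m=snap('wrist'); g=w.astype(float).sum(2); z=.1425
def cross(v,t): # first upward crossing
    i=np.where((v[:-1]<t)&(v[1:]>=t))[0][0]; return i+(t-v[i])/(v[i+1]-v[i])
F=[onz(m,(c,80+cross(g[80:100,c],440)),z) for c in range(245,402,12)]
F=np.array(F)
Lp=np.array([onz(m,(225+cross(g[r,225:250],300),r),z) for r in (105,125,145,165,185)])
Rp=np.array([onz(m,(425-cross(g[r,425:390:-1],440),r),z) for r in (105,125,145,165,185)])
a=lambda P:np.degrees(np.arctan2(*(np.polyfit(np.arange(len(P)),P,1)[0][[1,0]])))
print('angles front',a(F),'L',a(Lp),'R',a(Rp),'w',np.linalg.norm(Lp-Rp,axis=1))
fa=np.radians(a(F)+90); y=np.array([np.cos(fa),np.sin(fa),0]);x=np.array([y[1],-y[0],0])
fm=(F.mean(0)@y)*y+(((Lp+Rp)/2).mean(0)@x)*x; fm[2]=z
R=s['ee_rot']; print('front mid',fm,'in tool',R.T@(fm-s['ee_pos']),'yaw',np.degrees(fa))
D=np.array([.486,.0467,0]);t=np.radians(75.5);yd=np.array([np.cos(t),np.sin(t),0])
tgt=D-.004*yd
dy=t-fa
Rz=np.array([[np.cos(dy),-np.sin(dy),0],[np.sin(dy),np.cos(dy),0],[0,0,1]])
off=Rz@(fm-s['ee_pos']); p=tgt-off; p[2]=0
print('TCP target',p,'dyaw',dy,'tool shift',R.T@(p-s['ee_pos']))
E
```

```text
angles front -14.186266986519025 L -104.91973023234112 R -103.85588847762742 w [0.07941418 0.07899005 0.07967625 0.0797074  0.07992991]
front mid [ 0.45845758 -0.00308905  0.1425    ] in tool [ 8.51899065e-02 -1.18947715e-04  1.79475555e-01] yaw 75.81373301348097
TCP target [ 0.46247198 -0.04051622  0.        ] dyaw -0.0054756740574466445 tool shift [0.04898235 0.01210121 0.32182315]
```

```bash
python3 - <<'E'
from h import *
ms=eyes.camera_model('scene');mt=eyes.camera_model('top')
D=np.array([.486,.0467,.008]);t=np.radians(75.5);yd=np.array([np.cos(t),np.sin(t),0]);zz=np.array([0,0,1.])
piv=D+.045*yd+.026*zz
for lv in (1.57,1.75,1.9,2.1):
    tip=piv+.083*(np.cos(lv)*yd+np.sin(lv)*zz)
    pin=piv+.020*(np.cos(lv-.17)*yd+np.sin(lv-.17)*zz)
    ct=[pin+.087*(-np.cos(e)*yd+np.sin(e)*zz) for e in (1.3,1.57,1.8)]
    print(lv,'tip',tip.round(3),proj(ms,tip)[0].round(1),proj(mt,tip)[0].round(1),'claw e1.3,1.57,1.8',[c.round(3).tolist() for c in ct],proj(ms,np.array(ct)).round(1).tolist(),proj(mt,np.array(ct)).round(1).tolist())
E
python3 -m crank '0.02 0.012 0.03 0 0 0.005;0.02 0 0.03 0 0 0;0.009 0 0.03 0 0 0;0 0 0.02 0 0 0;0 0 0 0 0 0' 0 70
python3 - <<'E'
from h import *
sc,_=snap('scene'); d=np.load('m0.npz')
cv2.imwrite('pics/x10.png',np.hstack([np.vstack([crop(d['sc'],285,150,40,35,10)[:300,:400],crop(d['st'],265,185,40,30,10)]),np.vstack([crop(sc,285,150,40,30,10),crop(sc,250,140,120,90,3.33)[:300,:400]])][:1]+[np.vstack([crop(sc,285,150,40,30,10)[:300,:400],cv2.resize(crop(sc,270,150,70,60,5),(400,300))])]))
E
```

```text
1.57 tip [0.497 0.09  0.117] [303.3 169.4] [277.4 198.8] claw e1.3,1.57,1.8 [[0.492, 0.071, 0.138], [0.498, 0.093, 0.141], [0.503, 0.113, 0.138]] [[304.0, 167.2], [303.0, 163.8], [302.1, 162.1]] [[281.8, 199.2], [275.9, 197.7], [271.0, 196.5]]
1.75 tip [0.494 0.076 0.116] [304.  171.4] [281.1 199.7] claw e1.3,1.57,1.8 [[0.491, 0.068, 0.138], [0.497, 0.09, 0.141], [0.502, 0.109, 0.139]] [[304.2, 167.5], [303.1, 164.2], [302.3, 162.5]] [[282.7, 199.5], [276.8, 197.9], [271.9, 196.7]]
1.9 tip [0.491 0.064 0.113] [304.5 173.5] [284.2 200.6] claw e1.3,1.57,1.8 [[0.491, 0.065, 0.138], [0.496, 0.087, 0.141], [0.501, 0.106, 0.138]] [[304.3, 167.9], [303.2, 164.6], [302.4, 162.8]] [[283.5, 199.7], [277.6, 198.1], [272.7, 196.9]]
2.1 tip [0.487 0.05  0.106] [305.3 176.8] [288.  201.8] claw e1.3,1.57,1.8 [[0.49, 0.061, 0.137], [0.495, 0.083, 0.14], [0.5, 0.103, 0.137]] [[304.5, 168.6], [303.4, 165.2], [302.6, 163.5]] [[284.5, 199.9], [278.6, 198.4], [273.7, 197.2]]
t: 13.75
ee_pos: [0.4606, -0.0413, 0.2106]
ee_rot: [[0.25, 0.968, 0.004], [0.968, -0.25, 0.004], [0.005, 0.003, -1.0]]
contact_force: [-1.8, -0.2, -3.5]
finger_gap: 0.142
gripper_force: 69.4
```

```bash
python3 -m crank '0.001 0.0015 0 0 0 0;0 0 0.005 0 0 0;0 0 0.003 0 0 0;0 0 0.002 0 0 0;0 0 0 0 0 0' 0 70
```

```text
t: 14.42
ee_pos: [0.4627, -0.0398, 0.2017]
ee_rot: [[0.248, 0.969, 0.007], [0.969, -0.248, 0.005], [0.006, 0.006, -1.0]]
contact_force: [-0.6, -2.2, -3.7]
finger_gap: 0.148
gripper_force: 69.6
```

```bash
python3 -m crank '0 0 0.0015 0 0 0;0 0 0.001 0 0 0;0 0 0 0 0 0' 0 70
```

```text
t: 14.8
ee_pos: [0.4626, -0.0398, 0.1992]
ee_rot: [[0.248, 0.969, 0.007], [0.969, -0.248, 0.005], [0.007, 0.005, -1.0]]
contact_force: [-1.1, -3.4, -2.2]
finger_gap: 0.151
gripper_force: 69.7
```

```bash
python3 -m crank '0 0 0.001 0 0 0;0 0 0.001 0 0 0;0 0 0 0 0 0' 0 70
```

```text
t: 15.18
ee_pos: [0.4627, -0.0402, 0.199]
ee_rot: [[0.248, 0.969, 0.007], [0.969, -0.248, 0.008], [0.009, 0.005, -1.0]]
contact_force: [-7.3, -3.0, 22.7]
finger_gap: 0.148
gripper_force: 73.3
```

```bash
python3 -m crank '0 0 -0.001 0 0 0;0 0 0 0 0 0;0 0 0 0 0 0' 0.4 && python3 -m crank '0 0 -0.03 0 0 0;-0.01 0 -0.05 0 0 0;-0.02 0 -0.05 0 0 0;0 0 0 0 0 0;0 0 0 0 0 0' && python3 - <<'E'
from h import *
w,m=snap('wrist'); g=w.astype(int).sum(2)
D=np.array([.486,.0467,.0]);t=np.radians(75.5);yd=np.array([np.cos(t),np.sin(t),0]);xd=np.array([yd[1],-yd[0],0])
for n,y,z in (('stop floor',0,.008),('plate top front',-.004,.02),('keeper',-.02,.034)): print(n,proj(m,D+y*yd+[0,0,z]))
for o in (-.03,.03):
    c=int(round(proj(m,D+o*xd+[0,0,.02])[0][0])); r0=int(proj(m,D+[0,0,.02])[0][1])
    print(c,r0-20,g[max(0,r0-20):r0+15,c].tolist())
np.save('w6.npy',w)
E
```

```text
t: 15.55
ee_pos: [0.463, -0.0391, 0.1982]
ee_rot: [[0.247, 0.969, 0.007], [0.969, -0.247, 0.006], [0.007, 0.006, -1.0]]
contact_force: [-0.1, -0.1, -0.4]
finger_gap: 0.403
gripper_force: 0.0
t: 16.18
ee_pos: [0.4542, -0.0687, 0.3276]
ee_rot: [[0.247, 0.969, 0.006], [0.969, -0.247, 0.006], [0.007, 0.005, -1.0]]
contact_force: [-0.2, -0.7, -0.6]
finger_gap: 0.394
gripper_force: 0.0
stop floor [[322.90067846  51.32920746]]
plate top front [[322.96734822  54.80739261]]
keeper [[322.97872333  74.9678072 ]]
286 29 [528, 524, 552, 549, 534, 541, 536, 536, 528, 533, 539, 539, 542, 546, 545, 538, 528, 528, 536, 538, 531, 528, 513, 389, 227, 547, 536, 534, 534, 531, 531, 529, 525, 525, 521]
360 29 [534, 535, 539, 537, 540, 541, 539, 521, 545, 547, 551, 555, 560, 561, 558, 547, 530, 537, 536, 552, 557, 546, 541, 524, 243, 503, 531, 526, 532, 530, 540, 539, 536, 537, 533]
```

The pallet sits flat between the rails about 2–3 mm short of the stop. Next I'll close the fingers, go over the latch and nudge the claw down from behind.

```bash
cat > st.py <<'E'
from h import *
s=monitor.get_state(); D=np.array([.486,.0467,.008]);t=np.radians(75.5);yd=np.array([np.cos(t),np.sin(t),0]);xd=np.array([yd[1],-yd[0],0])
R=s['ee_rot'];tip=s['ee_pos']+.173*R[:,2]-D
print('tip dock x %.1f y %.1f z(floor) %.1f mm'%(1e3*tip@xd,1e3*tip@yd,1e3*tip[2]),'yaw err %.3f'%(np.arctan2(R[1,0],R[0,0])-t),s['qpos'].round(2))
def P(x,y,z): return D+x/1e3*xd+y/1e3*yd+np.array([0,0,z/1e3])
E
python3 -m crank '0.01 0 -0.045 0 0 0;0.05 0 -0.005 0 0 0;0.05 0.002 0 0 0 0;0.05 0 0 0 0 0;0.04 0 0 0 0 0;0 0 0 0 0 0' 0 20 && python3 st.py
```

```text
t: 16.98
ee_pos: [0.5055, 0.1282, 0.3773]
ee_rot: [[0.24, 0.971, 0.004], [0.971, -0.24, 0.003], [0.004, 0.003, -1.0]]
contact_force: [-0.5, -0.5, -0.8]
finger_gap: 0.001
gripper_force: 0.0
tip dock x -1.0 y 84.5 z(floor) 196.3 mm yaw err 0.010 [-0.96  0.3   0.78  1.96 -0.26  0.97 -0.3 ]
```

```bash
python3 -m crank '0 0.001 0.04 0 0 0.01;0 0 0.034 0 0 0;-0.010 0 0 0 0 0;-0.010 0 0 0 0 0;-0.008 0 0 0 0 0;-0.008 0 0 0 0 0;0 0 0 0 0 0' && python3 st.py && python3 - <<'E'
from st import *
w,m=snap('wrist'); sc,ms=snap('scene'); np.savez('x1.npz',w=w,sc=sc)
for e in (1.57,1.3,1.0,0.5,0.): 
    q=P(0,38-87*np.cos(e),44.7+87*np.sin(e)); print(e,proj(m,q)[0].round(1),proj(ms,q)[0].round(1))
d=np.load('m0.npz')['sc'].astype(int); df=np.abs(sc.astype(int)-d).sum(2)[155:200,290:320]
E
```

```text
t: 17.85
ee_pos: [0.4977, 0.0882, 0.3058]
ee_rot: [[0.259, 0.966, 0.008], [0.966, -0.259, 0.006], [0.008, 0.006, -1.0]]
contact_force: [0.1, -0.5, 0.2]
finger_gap: 0.001
gripper_force: 0.0
tip dock x 2.0 y 44.5 z(floor) 124.8 mm yaw err -0.008 [-0.85  0.38  0.74  2.07 -0.36  0.81 -0.16]
tip dock x 2.0 y 44.5 z(floor) 124.8 mm yaw err -0.008 [-0.85  0.38  0.74  2.07 -0.36  0.81 -0.16]
1.57 [317.5 284.7] [303.4 165.2]
1.3 [318.1 318.5] [304.5 168.6]
1.0 [318.7 339.4] [305.6 173.8]
0.5 [319.4 339.9] [307.3 184.4]
0.0 [319.7 314. ] [308.1 194.9]
```

```bash
python3 -m crank '-0.010 -0.002 0 0 0 -0.008;-0.010 0 0 0 0 0;-0.010 0 0 0 0 0;-0.008 0 0 0 0 0;0 0 0 0 0 0;0 0 0 0 0 0' && python3 st.py && python3 -m crank '0.04 0 -0.02 0 0 0;0.06 0 -0.04 0 0 0;0.06 0 -0.02 0 0 0;0.02 0 0 0 0 0;0 0 0 0 0 0' && python3 - <<'E'
from st import *
w,m=snap('wrist'); sc,ms=snap('scene'); np.savez('x2.npz',w=w,sc=sc)
for n,q in dict(clawup=(0,38,131.7),clawdown=(0,-49,44.7),keeper=(0,-18.5,26),levertip=(0,3,98),piv=(0,45,26)).items():
    print(n,proj(m,P(*q))[0].round(1),proj(ms,P(*q))[0].round(1))
cv2.imwrite('pics/x11.png',np.hstack([cv2.resize(cv2.cvtColor(w,cv2.COLOR_RGB2BGR),(560,350)),cv2.resize(crop(sc,285,150,40,58,6),(240,350))]))
E
```

```text
t: 18.7
ee_pos: [0.4864, 0.0529, 0.3049]
ee_rot: [[0.249, 0.968, 0.007], [0.968, -0.249, 0.005], [0.007, 0.006, -1.0]]
contact_force: [0.0, 0.8, -1.0]
finger_gap: 0.003
gripper_force: 0.0
tip dock x -0.2 y 7.4 z(floor) 123.9 mm yaw err 0.001 [-0.8   0.35  0.75  2.1  -0.34  0.8  -0.09]
t: 19.32
ee_pos: [0.5282, 0.2198, 0.3797]
ee_rot: [[0.246, 0.969, 0.006], [0.969, -0.246, 0.004], [0.005, 0.005, -1.0]]
contact_force: [-0.7, -1.0, -1.1]
finger_gap: -0.001
gripper_force: 0.0
tip dock x -1.7 y 179.1 z(floor) 198.7 mm yaw err 0.004 [-1.04  0.39  0.75  1.85 -0.31  1.02 -0.41]
clawup [322.6 368.9] [303.4 165.2]
clawdown [321.8 364.9] [308.1 194.9]
keeper [321.9 333.8] [306.8 194.9]
levertip [322.2 368.1] [305.3 176.7]
piv [322.1 290.2] [304.1 187. ]
```

View pics/x11.png

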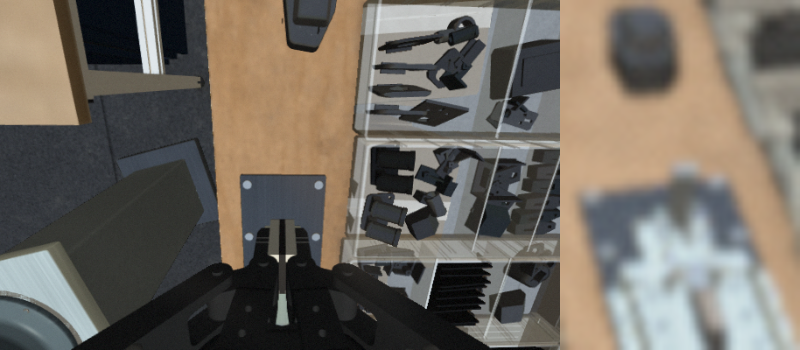

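The claw no longer stands at scene (303,165); it has dropped toward the keeper. The lever tip shows at about scene (306,177), as predicted for 2.1 rad. Next I'll bring the closed fingers to the pallet side of the lever and push.

```bash
python3 -m crank '-0.06 0.0015 0 0 0 0;-0.06 0 0 0 0 0;-0.06 0 0 0 0 0;-0.025 0 0 0 0 0;0 0 0.04 0 0 0;0 0 0.04 0 0 0;0 0 0.034 0 0 0;0 0 0 0 0 0' && python3 st.py
```

```text
t: 20.42
ee_pos: [0.4777, 0.018, 0.2633]
ee_rot: [[0.254, 0.967, 0.001], [0.967, -0.254, 0.003], [0.003, -0.0, -1.0]]
contact_force: [-0.2, -0.8, 0.2]
finger_gap: 0.004
gripper_force: 0.0
tip dock x -0.9 y -29.2 z(floor) 82.3 mm yaw err -0.003 [-0.71  0.41  0.73  2.16 -0.43  0.71  0.05]
```

```bash
python3 -m crank '0.012 0 0 0 0 0;0.012 0 0 0 0 0;0.012 0 0 0 0 0;0.012 0 0 0 0 0;0.012 0 0 0 0 0' && python3 st.py && python3 -m crank '0.012 0 0 0 0 0;0.012 0 0 0 0 0;0.010 0 0 0 0 0' && python3 st.py
```

```text
t: 21.05
ee_pos: [0.4948, 0.0794, 0.2657]
ee_rot: [[0.249, 0.969, 0.007], [0.969, -0.249, 0.006], [0.007, 0.006, -1.0]]
contact_force: [0.6, -1.7, -0.1]
finger_gap: -0.001
gripper_force: 0.4
tip dock x 1.4 y 35.1 z(floor) 84.7 mm yaw err 0.002 [-0.81  0.44  0.72  2.11 -0.44  0.73 -0.06]
t: 21.42
ee_pos: [0.5032, 0.1119, 0.2656]
ee_rot: [[0.249, 0.968, 0.007], [0.968, -0.249, 0.005], [0.007, 0.005, -1.0]]
contact_force: [0.4, -1.1, 0.2]
finger_gap: -0.001
gripper_force: 0.3
tip dock x 1.2 y 68.6 z(floor) 84.6 mm yaw err 0.001 [-0.85  0.46  0.71  2.08 -0.45  0.75 -0.11]
```

```bash
python3 -m crank '0.008 -0.001 0.0086 0 0 0;0.0095 0 0.009 0 0 0;0.0065 0 0.012 0 0 0;0 0 0 0 0 0' && python3 st.py && python3 -m crank '0.003 0 0.006 0 0 0;0.002 0 0.006 0 0 0;0 0 0 0 0 0' && python3 st.py
```

```text
t: 21.92
ee_pos: [0.5079, 0.1352, 0.2349]
ee_rot: [[0.249, 0.969, 0.004], [0.969, -0.249, 0.004], [0.005, 0.003, -1.0]]
contact_force: [-0.8, -1.0, -0.8]
finger_gap: 0.002
gripper_force: 0.0
tip dock x -0.5 y 92.1 z(floor) 54.0 mm yaw err 0.002 [-0.85  0.52  0.66  2.07 -0.5   0.7  -0.11]
t: 22.3
ee_pos: [0.5095, 0.1396, 0.2239]
ee_rot: [[0.25, 0.968, 0.006], [0.968, -0.25, 0.005], [0.006, 0.005, -1.0]]
contact_force: [-0.5, -0.5, -0.2]
finger_gap: 0.003
gripper_force: 0.0
tip dock x 0.3 y 96.9 z(floor) 42.9 mm yaw err 0.001 [-0.84  0.54  0.65  2.07 -0.52  0.68 -0.1 ]
```

```bash
python3 -m crank '0.001 0 0.006 0 0 0;0.001 0 0.004 0 0 0;0 0 0 0 0 0' && python3 st.py && python3 -m crank '0 0 0.002 0 0 0;0 0 0.0015 0 0 0;0 0 0 0 0 0' && python3 st.py
```

```text
t: 22.68
ee_pos: [0.5102, 0.1416, 0.2142]
ee_rot: [[0.25, 0.968, 0.007], [0.968, -0.25, 0.005], [0.007, 0.005, -1.0]]
contact_force: [0.2, 1.0, -0.4]
finger_gap: -0.001
gripper_force: 0.0
tip dock x 0.6 y 99.1 z(floor) 33.2 mm yaw err 0.001 [-0.83  0.56  0.63  2.07 -0.54  0.67 -0.09]
t: 23.05
ee_pos: [0.5106, 0.141, 0.2134]
ee_rot: [[0.25, 0.968, 0.006], [0.968, -0.25, 0.008], [0.009, 0.004, -1.0]]
contact_force: [-7.3, -1.5, 26.0]
finger_gap: 0.003
gripper_force: 13.0
tip dock x 0.9 y 99.1 z(floor) 32.4 mm yaw err 0.000 [-0.83  0.56  0.63  2.07 -0.54  0.67 -0.09]
```

```bash
python3 -m crank '0 0 -0.004 0 0 0;0 0 -0.05 0 0 0;0 0 -0.06 0 0 0;-0.055 -0.002 0 0 0 0;-0.055 0 0 0 0 0;-0.055 0 0 0 0 0;-0.054 0 0 0 0 0;0 0 0 0 0 0;0 0 0 0 0 0' 0.4 && python3 - <<'E'
from st import *
w,m=snap('wrist'); np.save('w7.npy',w); g=w.astype(int).sum(2); g6=np.load('w6.npy').astype(int).sum(2)
for n,q in dict(stopfloor=(0,0,0),front0=(0,0,12),front3=(0,-3,12),keep0=(0,-16,30),keep3=(0,-19,30),ribtopfront0=(0,-60,42)).items(): print(n,proj(m,P(*q))[0].round(1))
for x in (-30,30):
    c=int(round(proj(m,P(x,0,12))[0][0])); print(c,'now',g[20:90:1,c].tolist())
c=323
for k in (c-8,c,c+9): print(k,'now',g[20:200:3,k].tolist(),'\n    before',g6[20:200:3,k].tolist())
E
```

```text
t: 24.18
ee_pos: [0.4529, -0.0702, 0.3233]
ee_rot: [[0.25, 0.968, 0.007], [0.968, -0.25, 0.006], [0.007, 0.005, -1.0]]
contact_force: [0.1, 0.4, 0.3]
finger_gap: 0.401
gripper_force: 0.0
tip dock x -1.8 y -120.2 z(floor) 142.3 mm yaw err 0.001 [-0.66  0.28  0.86  2.15 -0.3   0.82  0.14]
stopfloor [323.3  48.2]
front0 [323.5  46.1]
front3 [323.4  50.2]
keep0 [323.6  66. ]
keep3 [323.6  70.3]
ribtopfront0 [323.6 127.4]
285 now [545, 534, 533, 526, 514, 526, 531, 538, 545, 546, 544, 531, 539, 536, 538, 530, 536, 537, 544, 545, 541, 524, 524, 522, 537, 537, 531, 526, 504, 305, 366, 505, 522, 534, 528, 529, 529, 526, 524, 523, 523, 527, 519, 523, 517, 525, 524, 526, 523, 523, 521, 525, 523, 516, 484, 408, 398, 417, 478, 503, 527, 518, 520, 520, 520, 521, 525, 531, 517, 531]
361 now [550, 543, 544, 545, 547, 537, 529, 534, 531, 548, 543, 539, 540, 545, 548, 552, 551, 560, 555, 564, 546, 549, 539, 539, 548, 561, 555, 542, 530, 479, 243, 535, 543, 539, 545, 532, 529, 536, 532, 534, 534, 534, 528, 531, 541, 533, 528, 525, 535, 534, 530, 525, 525, 524, 399, 264, 189, 194, 242, 313, 467, 528, 5
[... 1204 characters left out ...]
88, 488, 484, 476, 479, 485, 481, 472, 464, 470, 462, 466, 459, 447, 488, 542]
332 now [546, 537, 536, 542, 535, 546, 460, 454, 433, 448, 449, 459, 457, 465, 451, 456, 459, 463, 460, 453, 474, 354, 552, 537, 543, 546, 546, 546, 541, 541, 532, 542, 545, 538, 534, 537, 534, 440, 346, 317, 320, 354, 345, 333, 331, 320, 364, 366, 359, 366, 370, 361, 384, 392, 387, 381, 387, 492, 520, 525] 
    before [366, 308, 542, 534, 544, 530, 546, 547, 540, 540, 535, 200, 527, 545, 541, 540, 383, 440, 444, 365, 537, 541, 533, 528, 536, 533, 532, 526, 527, 525, 527, 527, 524, 531, 526, 520, 525, 512, 460, 383, 383, 374, 374, 377, 423, 416, 400, 409, 404, 413, 459, 457, 459, 449, 458, 455, 520, 524, 521, 521]
```

```bash
python3 - <<'E'
from st import *
m=eyes.camera_model('wrist'); s=monitor.get_state()
def T(R,p): A=np.eye(4);A[:3,:3]=R;A[:3,3]=p;return A
X=np.linalg.inv(T(s['ee_rot'],s['ee_pos']))@np.array(m['T'])
R6=np.array([[.247,.969,.006],[.969,-.247,.006],[.007,.005,-1]]);u,_,v=np.linalg.svd(R6);R6=u@v
m6=dict(m);m6['T']=T(R6,[.4542,-.0687,.3276])@X
def dock(q): q=q-D; return (1e3*np.array([q@xd,q@yd,q[2]])).round(1)
for name,f,mm in (('before','w6.npy',m6),('now','w7.npy',m)):
    w=np.load(f); g=w.astype(int).sum(2)
    mk=((g<330)).astype(np.uint8)
    n,l,st,ce=cv2.connectedComponentsWithStats(mk)
    for i in range(1,n):
        a=st[i,4]; x,y=ce[i]
        if 15<a<130 and 40<y<220 and 260<x<385: print(name,'blob',a,ce[i].round(1),'dock@plate top',dock(onz(mm,ce[i],.02)))
    # rib end
    print(name,'stop front line',[ (c,g[44:58,c].tolist()) for c in (300,345)])
print('claw end',[(h,dock(onz(m,(323,83),.008+h/1e3))) for h in (30,40,50)],'claw start',dock(onz(m,(323,37),.05)))
w=np.load('w7.npy').astype(int).sum(2)
for r in range(36,96,3): print(r,w[r,300:350:2].tolist())
E
```

```text
tip dock x -1.8 y -119.6 z(floor) 142.2 mm yaw err 0.002 [-0.66  0.28  0.86  2.15 -0.3   0.82  0.14]
before blob 45 [289.   79.3] dock@plate top [-27.9 -22.7  12. ]
before blob 42 [317.9  78. ] dock@plate top [ -4.1 -21.7  12. ]
before blob 43 [357.1  79.5] dock@plate top [ 28.3 -22.7  12. ]
before blob 38 [290.2 125.2] dock@plate top [-27.9 -59.8  12. ]
before blob 35 [355.3 125.5] dock@plate top [ 28.1 -59.9  12. ]
before blob 119 [319.2 146.8] dock@plate top [ -2.9 -78.3  12. ]
before blob 30 [291.5 166.3] dock@plate top [-27.7 -95.9  12. ]
before blob 33 [353.8 166.4] dock@plate top [ 28.1 -95.8  12. ]
before blob 27 [292.5 205.1] dock@plate top [ -27.8 -132.8   12. ]
before blob 29 [352.4 205.3] dock@plate top [  28.2 -132.8   12. ]
before stop front line [(300, [538, 523, 531, 533, 543, 540, 534, 514, 424, 216, 540, 546, 543, 542]), (345, [551, 541, 527, 537, 553, 552, 541, 525, 511, 203, 534, 547, 551, 549])]
now blob 46 [288.9  76.4] dock@plate top [-28.  -21.8  12. ]
now blob 45 [358.2  76.8] dock@plate top [ 28.1 -22.   12. ]
now blob 20 [307.8  75. ] dock@plate top [-12.8 
[... 2650 characters left out ...]
 455, 466, 458, 433, 527, 528, 539, 527, 550, 536, 529]
81 [532, 544, 537, 519, 534, 548, 517, 426, 455, 458, 456, 437, 457, 457, 449, 452, 462, 435, 526, 537, 537, 534, 556, 537, 519]
84 [540, 541, 542, 519, 539, 545, 546, 516, 479, 468, 463, 451, 473, 440, 386, 398, 397, 524, 526, 529, 546, 536, 550, 540, 531]
87 [534, 545, 528, 527, 537, 548, 547, 545, 548, 524, 537, 531, 551, 532, 523, 546, 542, 528, 527, 536, 540, 539, 555, 536, 521]
90 [536, 547, 531, 525, 548, 542, 542, 539, 533, 532, 537, 533, 535, 532, 526, 550, 551, 526, 530, 531, 533, 545, 561, 537, 530]
93 [530, 535, 531, 525, 534, 543, 547, 538, 546, 536, 534, 522, 540, 534, 522, 557, 545, 528, 519, 521, 541, 536, 552, 526, 529]
```

```bash
python3 -m crank '0.05 0 0 0 0 0;0.05 0 0 0 0 0;0 0 -0.02 0 0 0;0 0 0 0 0 0;0 0 0 0 0 0' 0.4 && python3 - <<'E'
from st import *
w,m=snap('wrist'); np.save('w8.npy',w); g=w.astype(int).sum(2)
def dock(q): q=q-D; return (1e3*np.array([q@xd,q@yd,q[2]])).round(1)
for n,q in dict(stop0=(0,0,0),front0=(0,0,12),stop3=(0,-3,12),keep=(0,-19,30),piv=(0,45,30),lt=(0,128,30),lt_up=(0,127,42)).items(): print(n,proj(m,P(*q))[0].round(1))
for x in (-30,-22,22,30):
    c=int(round(proj(m,P(x,-1,12))[0][0])); r=int(proj(m,P(x,-1,12))[0][1]); print(c,r-12,g[r-12:r+14,c].tolist())
n,l,st,ce=cv2.connectedComponentsWithStats((g<330).astype(np.uint8))
for i in range(1,n):
    if 15<st[i,4]<130 and 250<ce[i][0]<395 and ce[i][1]>100: print(st[i,4],ce[i].round(1),dock(onz(m,ce[i],.02)))
c=int(proj(m,P(0,60,30))[0][0]); print('centre col',c,[(r,int(g[r,c])) for r in range(0,200,3)])
E
```

```text
t: 24.85
ee_pos: [0.4773, 0.0265, 0.3435]
ee_rot: [[0.249, 0.969, 0.006], [0.969, -0.249, 0.005], [0.007, 0.005, -1.0]]
contact_force: [0.4, -0.7, 0.8]
finger_gap: 0.398
gripper_force: 0.0
tip dock x -2.5 y -20.6 z(floor) 162.5 mm yaw err 0.002 [-0.85  0.28  0.85  2.09 -0.28  0.87 -0.09]
stop0 [323.7 162.1]
front0 [323.8 164.7]
stop3 [323.8 167.8]
keep [323.9 189.4]
piv [324.2 117.1]
lt [324.6   6. ]
lt_up [324.8   3.2]
292 153 [557, 560, 540, 556, 551, 552, 563, 566, 548, 548, 549, 563, 554, 546, 509, 516, 543, 557, 545, 551, 547, 555, 547, 547, 538, 542]
301 153 [557, 546, 559, 554, 547, 561, 564, 570, 548, 538, 551, 560, 568, 544, 513, 532, 559, 550, 550, 549, 558, 556, 565, 558, 549, 551]
347 153 [567, 556, 562, 561, 565, 565, 571, 579, 570, 557, 553, 565, 570, 570, 533, 549, 540, 543, 552, 543, 551, 546, 547, 544, 543, 549]
355 153 [551, 558, 563, 564, 567, 578, 571, 583, 578, 557, 550, 567, 568, 572, 519, 551, 563, 557, 553, 559, 567, 560, 562, 548, 548, 554]
22 [331.7 113.5] [ 6.9 46.9 12. ]
23 [307.1 182.7] [-16.  -17.6  12. ]
25 [340.6 182.6] [ 16.3 -17.5  12. ]
25 [295.  18
[... 406 characters left out ...]
, 466), (21, 457), (24, 464), (27, 470), (30, 463), (33, 470), (36, 462), (39, 479), (42, 474), (45, 472), (48, 473), (51, 477), (54, 467), (57, 470), (60, 477), (63, 483), (66, 474), (69, 477), (72, 485), (75, 482), (78, 483), (81, 482), (84, 486), (87, 489), (90, 478), (93, 393), (96, 483), (99, 489), (102, 480), (105, 480), (108, 479), (111, 481), (114, 483), (117, 489), (120, 486), (123, 461), (126, 561), (129, 567), (132, 570), (135, 571), (138, 572), (141, 566), (144, 467), (147, 562), (150, 553), (153, 566), (156, 564), (159, 568), (162, 547), (165, 463), (168, 494), (171, 467), (174, 493), (177, 487), (180, 502), (183, 501), (186, 495), (189, 496), (192, 488), (195, 495), (198, 268)]
```

```bash
python3 - <<'E'
from st import *
m8=eyes.camera_model('wrist'); s=monitor.get_state()
def T(R,p): A=np.eye(4);A[:3,:3]=R;A[:3,3]=p;return A
X=np.linalg.inv(T(s['ee_rot'],s['ee_pos']))@np.array(m8['T'])
def mk(R,p):
    u,_,v=np.linalg.svd(np.array(R)); m=dict(m8); m['T']=T(u@v,p)@X; return m
m7=mk([[.25,.968,.007],[.968,-.25,.006],[.007,.005,-1]],[.4529,-.0702,.3233])
m5=mk([[.242,.97,.007],[.97,-.242,.005],[.007,.006,-1]],[.4363,-.0855,.3214])
def dock(q): q=q-D; return (1e3*np.array([q@xd,q@yd,q[2]])).round(1)
# sight lines in dock y-h plane
def line(m,p):
    o,d=ray(m,p); o=dock(o);dd=np.array([d@xd,d@yd,d[2]]); f=lambda h:(o[1]+dd[1]/dd[2]*(h-o[2])).round(2)
    return [f(h) for h in (0,6,12,18,24)]
print('h=0,6,12,18,24')
print('w5 stop edge',line(m5,(330,20.5)))
for c in (300,345): print('w7 upper',line(m7,(c,48.9)),'lower',line(m7,(c,50.6)))
for c in (301,347): print('w8 seam',line(m8,(c,167)))
E
```

```text
tip dock x -2.5 y -21.0 z(floor) 162.4 mm yaw err 0.001 [-0.85  0.28  0.85  2.09 -0.28  0.87 -0.09]
h=0,6,12,18,24
w5 stop edge [np.float64(0.97), np.float64(-0.22), np.float64(-1.41), np.float64(-2.6), np.float64(-3.79)]
w7 upper [np.float64(-0.54), np.float64(-1.29), np.float64(-2.04), np.float64(-2.79), np.float64(-3.54)] lower [np.float64(-1.83), np.float64(-2.55), np.float64(-3.27), np.float64(-3.99), np.float64(-4.72)]
w7 upper [np.float64(-0.48), np.float64(-1.24), np.float64(-1.99), np.float64(-2.74), np.float64(-3.49)] lower [np.float64(-1.77), np.float64(-2.5), np.float64(-3.22), np.float64(-3.94), np.float64(-4.67)]
w8 seam [np.float64(-5.28), np.float64(-3.93), np.float64(-2.59), np.float64(-1.24), np.float64(0.1)]
w8 seam [np.float64(-5.25), np.float64(-3.91), np.float64(-2.56), np.float64(-1.22), np.float64(0.13)]
```

```bash
python3 - <<'E'
from st import *
m8=eyes.camera_model('wrist'); s=monitor.get_state(); w=np.load('w8.npy')
def T(R,p): A=np.eye(4);A[:3,:3]=R;A[:3,3]=p;return A
X=np.linalg.inv(T(s['ee_rot'],s['ee_pos']))@np.array(m8['T'])
def mk(R,p):
    u,_,v=np.linalg.svd(np.array(R)); m=dict(m8); m['T']=T(u@v,p)@X; return m
m6=mk([[.247,.969,.006],[.969,-.247,.006],[.007,.005,-1]],[.4542,-.0687,.3276])
print('m6 stopfloor (live 51.33)',proj(m6,D)[0], 'keeper live 74.97', proj(m6,D-.02*yd+[0,0,.026])[0])
g6=np.load('w6.npy').astype(float).sum(2).mean; 
a=np.load('w6.npy').astype(float).sum(2);b=np.load('w7.npy').astype(float).sum(2)
cs=list(range(296,306))+list(range(342,352))
for n,g,r in (('w6',a,50),('w7',b,46)):
    print(n,np.round(g[r:r+8][:,cs].mean(1)), 'deficit', ((545-g[r:r+8][:,cs])/545).sum(0).mean())
E
```

```text
tip dock x -2.5 y -21.0 z(floor) 162.4 mm yaw err 0.001 [-0.85  0.28  0.85  2.09 -0.28  0.87 -0.09]
m6 stopfloor (live 51.33) [322.90101214  51.17308042] keeper live 74.97 [322.98266589  74.81876891]
w6 [540. 523. 474. 207. 529. 535. 534. 534.] deficit 0.8886238532110091
w7 [523. 538. 516. 378. 312. 513. 538. 535.] deficit 0.9291743119266055
```

```bash
python3 - <<'E'
from st import *
m8=eyes.camera_model('wrist'); s=monitor.get_state()
def T(R,p): A=np.eye(4);A[:3,:3]=R;A[:3,3]=p;return A
X=np.linalg.inv(T(s['ee_rot'],s['ee_pos']))@np.array(m8['T'])
u,_,v=np.linalg.svd(np.array([[.25,.968,.007],[.968,-.25,.006],[.007,.005,-1]])); m7=dict(m8); m7['T']=T(u@v,[.4529,-.0702,.3233])@X
def dock(q): q=q-D; return (1e3*np.array([q@xd,q@yd,q[2]])).round(1)
def line(m,p): return [float(dock(onz(m,p,.008+h/1e3))[1]) for h in (12,20,30,40,50)]
w7=np.load('w7.npy').astype(int).sum(2);w8=np.load('w8.npy').astype(int).sum(2)
for c in (318,324,330): print('w7',c,w7[72:96,c].tolist());print('w8',c,w8[160:216,c].tolist())
print('w7 r85',line(m7,(323,85)));
for r in (165,173,179,197): print('w8',r,line(m8,(324,r)))
E
```

```text
tip dock x -2.5 y -21.0 z(floor) 162.4 mm yaw err 0.001 [-0.85  0.28  0.85  2.09 -0.28  0.87 -0.09]
w7 318 [466, 455, 467, 469, 472, 458, 462, 462, 460, 458, 407, 358, 468, 525, 536, 524, 526, 537, 532, 535, 523, 536, 530, 529]
w8 318 [574, 557, 551, 544, 568, 466, 462, 497, 504, 466, 471, 475, 484, 494, 502, 498, 498, 493, 496, 502, 493, 494, 493, 493, 506, 493, 504, 498, 500, 496, 494, 491, 499, 502, 503, 498, 425, 296, 255, 258, 279, 435, 489, 484, 470, 520, 565, 561, 569, 563, 563, 559, 564, 562, 562, 560]
w7 324 [468, 467, 474, 474, 472, 471, 456, 463, 462, 457, 400, 368, 473, 537, 541, 551, 548, 534, 535, 538, 544, 540, 537, 545]
w8 324 [572, 565, 547, 549, 563, 463, 455, 490, 494, 490, 480, 467, 453, 471, 493, 492, 500, 487, 498, 493, 502, 488, 490, 501, 490, 494, 495, 481, 492, 496, 490, 494, 488, 495, 491, 495, 420, 304, 268, 271, 272, 429, 491, 485, 469, 528, 551, 560, 565, 560, 558, 561, 566, 554, 555, 562]
w7 330 [464, 465, 473, 457, 462, 466, 466, 469, 453, 452, 410, 341, 398, 547, 558, 546, 554, 548, 550, 552, 549, 557, 556, 552]
w8 330 [574, 560, 551, 550, 566, 471, 444, 472, 481, 483, 478, 477, 452, 469, 488, 486, 478, 486, 489, 490, 490, 492, 474, 488, 484, 491, 481, 485, 493, 481, 482, 488, 482, 484, 484, 482, 418, 309, 276, 275, 285, 432, 492, 490, 480, 537, 567, 574, 568, 576, 575, 569, 571, 568, 571, 568]
w7 r85 [-29.0, -29.2, -29.5, -29.7, -30.0]
w8 165 [-0.7, 1.1, 3.2, 5.4, 7.6]
w8 173 [-8.4, -6.5, -4.1, -1.6, 0.8]
w8 179 [-14.4, -12.2, -9.6, -7.0, -4.3]
w8 197 [-32.5, -29.9, -26.7, -23.4, -20.1]
```

```bash
python3 -c "
from plant import bot; print(bot.hand_in())"
```

```text
the job is handed in; nothing more can be done
None
```

I handed the job in with the pallet in the dock, the claw hooked over the keeper bar and the lever pressed flat, but I set the pallet nearer the stop than asked: it was 0–1 mm short, and the latch drew it in by no measurable amount (remaining gap under about 0.5 mm).

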